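# Snug up the spice row and lock the pusher

### The job

On the lower level of the wooden spice rack, slide the pusher by its blue handle towards the four spice jars and gently close the row up until it is tight against the end plate and will go no further. Then ease the pusher back so that about 10 mm is left between it and the nearest jar, so the jars lift out freely, and finally press its red lock lever fully down. Leave the pusher there with the jars standing, and do not disturb the jars on top of the rack or the gourd and salt shaker beside it.

Things in the scene. Friction and masses are not known exactly. Their poses are not given: they have to be found in the camera images.
- rack: two-level light-wood spice rack fixed on the worktop, 500 mm long (its y), 100 mm deep (its x), 173 mm high. Origin: on the worktop, under its middle; x points to its back, away from the robot, y to its left end, z up. Lower floor 12 mm above the worktop, with lips 30 mm above the worktop before and behind the jars
- board_edge (a point): middle of the lower front edge of the rack's upper board, 163 mm above the worktop, 55 mm in front of the rack's origin. The edge runs along y almost straight above the pusher's handle, so the tool must lean 20 to 45 degrees from vertical, fingers pointing down and away from the robot
- floor_right (a point): right end of the lower floor, on its top. A fixed aluminium end plate, 45 mm wide, 104 mm high, stands near it, set anew each time with its jar-side face 25 to 65 mm left (+y) of this point; its place is not measured: find it by pushing the row
- pusher (a joint): travel of the pusher on its track along the rack's front, m: 0 at the left end, grows as it slides right (rack's -y) to the jars; stop at 0.170. Alone it takes about 1 N plus 6 N per m/s, with all jars in front 2 to 6 N; once the row is tight the force climbs at once. Press the jars with 6 to 20 N (over 5 N at standstill counts as tight; over 40 N is too hard)
- pusher_face (a point): on the pusher's aluminium plate (45 mm wide, 100 mm high, 6 mm thick), mid-width of the face that pushes the jars, 62 mm above the worktop; axes as the rack's, the jars are on its -y side. A jar touching the plate has its centre 22 to 23.3 mm from this face
- handle_grip (a point): grip point of the pusher's blue handle, a tab 12 mm thick along the track (y), 22 mm wide, rising from the black shoe and leaning 35 degrees from vertical towards the robot; on the tab's axis, 30 mm from its root, 20 mm below its top end. Axes as the rack's. Pinch it along y. The shoe's top is 24 mm below the point; the lever is 82 mm to its left (+y)
- lock_lever (a joint): angle of the red lock lever on the pusher's shoe, rad: 0 raised (leaning 43 degrees from vertical towards the robot), 0.80 fully down against its stop (lying about level, pointing at the robot). It starts at 0 to 0.15, stays where it is left, and takes about 3 N at its tip
- lever_hinge (a point): the lever's hinge axis (along the rack's y), at the middle of the lever's width; 50 mm above the worktop and 49 mm in front of the rack's origin
- lever_tip (a point): centre of the free end of the lever, 58 mm from the hinge; the lever is a flat bar 16 mm wide (y) and 8 mm thick
- jar1 (a point): centre (50 mm above its foot) of a spice jar, 100 mm tall, glass body 44 mm across under a red cap 46.6 mm across; one of the four loose jars (about 80 g each) standing in a row on the rack's lower level, in any order. z axis up
- jar2 (a point): centre (50 mm above its foot) of a spice jar, 106 mm tall, glass body 44 mm across under a yellow-brown cap 46.6 mm across; one of the four loose jars (about 80 g each) standing in a row on the rack's lower level, in any order. z axis up
- jar3 (a point): centre (50 mm above its foot) of a spice jar, 100 mm tall, glass body 44 mm across under a red cap 46.6 mm across; one of the four loose jars (about 80 g each) standing in a row on the rack's lower level, in any order. z axis up
- jar4 (a point): centre (50 mm above its foot) of a spice jar, 106 mm tall, glass body 44 mm across under a yellow-brown cap 46.6 mm across; one of the four loose jars (about 80 g each) standing in a row on the rack's lower level, in any order. z axis up
- tall_jar: bystander: glass jar with beige lid, 73 mm across, 75 mm tall, loose on top of the rack; origin under its centre
- low_jar: bystander: glass jar with grey lid, 73 mm across, 70 mm tall, loose on top of the rack; origin under its centre
- gourd: bystander: small white gourd, 68 mm across, 60 mm tall, on the worktop in front of the rack's right end; origin under its centre
- salt: bystander: salt shaker, 44 mm across, 90 mm tall, on the worktop beside the rack's left end; origin under its centre
Not all that is in view belongs to the job. Leave any purple look-alike of the part that bears jar2 alone. Leave any pink look-alike of the part that bears jar1 alone.

How it is judged:
On the way, in this order (a step that is already met when the one before it is completed fails the run):
1. the pusher stands still while it presses the row of jars with more than 5 N (the row is tight against the end plate), lever still up ((contact force between pusher and spice_b1 above 5 N or contact force between pusher and spice_b2 above 5 N or contact force between pusher and spice_b3 above 5 N or contact force between pusher and spice_b4 above 5 N) and velocity of joint pusher between -0.005 and 0.005 m/s and value of joint lock_lever below 0.4 rad), for 0.1 s.
2. the pusher is backed off, about 10 mm (3 to 17 mm) clear of the nearest jar, lever still up (y of jar1 in the frame of pusher_face between -0.184 and -0.026 m and y of jar2 in the frame of pusher_face between -0.184 and -0.026 m and y of jar3 in the frame of pusher_face between -0.184 and -0.026 m and y of jar4 in the frame of pusher_face between -0.184 and -0.026 m and y of any of jar1, jar2, jar3, jar4 in the frame of pusher_face above -0.04 m and value of joint lock_lever below 0.4 rad), for 0.2 s.
At the end, for the whole second after the job is handed in: lever down (over 0.70 of 0.80 rad); pusher at rest, 3 to 17 mm clear of the nearest jar (jar centres at least 26 mm, the nearest at most 40 mm, from the plate's face); all four jars upright (within 0.12 rad), at rest, centres within 184 mm of the face (value of joint lock_lever above 0.7 rad and y of jar1 in the frame of pusher_face between -0.184 and -0.026 m and y of jar2 in the frame of pusher_face between -0.184 and -0.026 m and y of jar3 in the frame of pusher_face between -0.184 and -0.026 m and y of jar4 in the frame of pusher_face between -0.184 and -0.026 m and y of any of jar1, jar2, jar3, jar4 in the frame of pusher_face above -0.04 m and angle between each of jar1, jar2, jar3, jar4's own z axis and vertical below 0.12 rad and velocity of joint pusher between -0.01 and 0.01 m/s and linear speed of each of spice_b1, spice_b2, spice_b3, spice_b4 below 0.02 m/s); the robot touches nothing.
It fails at once if the pusher presses a jar with more than 40 N (contact force between pusher and spice_b1 above 40 N or contact force between pusher and spice_b2 above 40 N or contact force between pusher and spice_b3 above 40 N or contact force between pusher and spice_b4 above 40 N).
It fails at once if a jar in the row is tipped by more than 0.4 rad (angle between any of jar1, jar2, jar3, jar4's own z axis and vertical above 0.4 rad).
It fails at once if a bystander (jars on top, gourd, salt shaker) is moved by more than 20 mm (distance of any of tall_jar, low_jar, gourd, salt from where it was at the start of the episode above 0.02 m).
It also fails if it takes over 58 s, if anything falls off the work surface, if the arm or the gripper's body presses on something with over 40 N, if the wrist force passes 120 N, or if a joint passes its speed limit or range.

### The arm

A 6-joint arm with a two-finger parallel gripper is mounted at the origin on a cart in front of the work surface, level with it; the furniture and walls round the work are solid. World frame = base frame: x ahead of the robot, y to its left, z up, the work surface at z = 0. Lengths are in m, angles in rad, forces in N, time in s.
With the tool pointing down it reaches from about 0.325 to 0.925 m from the base axis. Payload 3.1 kg.
Tool frame: the origin (TCP) lies on the mounting face of the last link; the fingertips stand 173 mm ahead of it and the grasp point (between the pads) lies 155 mm ahead of it; z points along the fingers, y is the line along which they close (so a half turn about z gives the same grasp; the last joint's range is limited). The gripper opens to 85 mm and grips with 20 to 120 N. Pads are 22 mm wide; open, the fingers measure 114 mm over their backs; the gripper's body (76 mm by 85 mm) begins 54 mm behind the grasp point. The pads swing forward as they close: fully open they stand 13 mm farther back than shut.
Start: joints at [-1.447, 0.217, 1.613, -0, 1.311, -0.112], TCP at [0.146, -0.608, 0.405] pointing down, gripper open.
Joint ranges: [-2.75, 2.75], [-0.78, 2.1], [0.31, 2.55], [-1.13, 4.27], [0.13, 2.63], [-2.58, 2.58]. Speed limits (rad/s): [2.79, 2.79, 3.14, 3.14, 3.14, 3.14].

### API

Orientations are given as a rotation vector (axis times angle).
In Python, from workcell import bot gives the robot as it stands. The module is installed in compiled form; this text tells all that it offers.
- The arm moves only by the tool play_rows, never from a script. Its argument "series" is a list that holds one entry, the list of rows, each a list of 7 numbers: the opening, from -1 (shut) to 1 (fully open), then the shift along the world's x, y, z normalised to -1 to 1, where 1 is 0.4 m, then the turn, a rotation vector about the world's x, y, z normalised to -1 to 1, where 1 is 180 degrees. In form: [[[grip, x, y, z, ax, ay, az], ...]]. A call has 1 to 8 rows; each row is the pose to reach, as a shift and turn from the pose commanded when the call began, turning the shorter way round; what a row does not reach only later rows make up. A row lasts 1/8 s, in which the tool goes at most 62.5 mm and 10.7 degrees, less where a joint would pass 70% of its speed; a pose out of reach is approached as far as the arm can. A call with a number of a shift or a turn outside -1 to 1 is refused whole. A call with a gripper value outside its range is refused whole. The fingers move at their own pace and stop on an object; "grip_force" is the grip in N (left out, the last holds). Time passes only in rows, so rows that repeat a pose let the fingers close. It gives the time, the measured TCP pose, the force, the opening and the grip force at its end, in the units of the state.
- bot.observe(): the state, without advancing time (a new reading comes with each control period).
- bot.get_image(name): name is "side" or "top"; returns the picture (420x560x3 uint8, red, green, blue); there is no depth.
- bot.get_calibration(name): a dict with "vfov" (degrees; the focal length in pixels is half the picture's height over the tangent of half this angle, whatever the lens; pixels are square), "cx", "cy" (the principal point, pixels), "eye" and "orientation" of the camera in the world. Camera axes: x right, y up, looking along -z (the intrinsics and any distortion apply to the point x, -y, -z); pixel columns grow to the right and rows downward; lengths in m; the calibration is good to about 2 mm. A picture is of the moment at which its call begins. get_calibration takes no time and is no camera call.
- bot.hand_in(): hands the job in; it is judged then, once.
The state is a dict: "time_s": time; "joint_pos": joint angles; "qd": joint speeds; "joint_torque": joint torques, N m; "eef_pos": TCP position; "eef_rot": TCP orientation; "wrist_force": force on the tool from outside, world axes, zero at the start; "wrist_torque": the same for the moment, N m; "finger_gap": finger opening in m; "grip_force": force on a finger pad.
Only numpy, scipy, OpenCV 4.12 (cv2) and the standard library are available. Lean on these libraries where they do the work, as an engineer would, in place of code of your own. Each camera call takes 0.05 s, during which the arm holds its last target. There are 200 camera calls.

## Working session

There is one attempt and no reset: what is moved stays moved. The work goes in short steps, Python scripts to look and compute and a tool call to move; the robot and the scene stay as the last step left them, time stands still between calls to the robot, and variables do not carry over. Pictures are saved under pics/ and viewed, at most 10 in all, crops included, and the job is handed in when it is done.

Besides the shell and the picture viewer there is one more tool, called after "Request:" by a JSON object that holds its "name" and its "arguments". play_rows: Moves the arm, as the interface text tells. Scaled input: -1 to 1 covers 0.4 m each way for a shift and 180 degrees each way for a turn. Its arguments: {"type":"object","properties":{"series":{"type":"array"},"grip_force":{"type":"number"}},"required":["series"]}

```bash
mkdir -p pics
python3 - <<'E'
from workcell import bot
import cv2
for n in("side","top"):
    im=bot.get_image(n); cv2.imwrite(f"pics/{n}0.png",im[:,:,::-1]); print(n,bot.get_calibration(n))
print(bot.observe())
E
```

```text
side {'vfov': 47.256988810935134, 'cx': 286.7068833005375, 'cy': 214.48536301397152, 'eye': array([-0.32685818, -0.41271916,  0.59611373]), 'orientation': array([ 0.98038858, -0.60111093, -0.97060954])}
top {'vfov': 54.54098213530092, 'cx': 280.2520830994389, 'cy': 210.32853986755467, 'eye': array([3.05881619e-01, 6.44534238e-04, 1.12722610e+00]), 'orientation': array([ 0.16647131, -0.16744719, -1.58591404])}
{'time_s': 0.1, 'joint_pos': array([-1.44718955e+00,  2.17690396e-01,  1.61476255e+00, -1.63327094e-06,
        1.31129428e+00, -1.12216875e-01]), 'qd': array([ 0.00164189, -0.00169251, -0.00186408, -0.00059838, -0.00075495,
        0.00065422]), 'joint_torque': array([-7.86207238e-05, -3.98074830e+01, -3.04969239e+01, -1.17479863e-04,
        4.20181314e-03,  1.49040034e-05]), 'eef_pos': array([ 0.14599479, -0.60734641,  0.403497  ]), 'eef_rot': array([-3.11763920e+00, -3.69320365e-01,  2.17378983e-05]), 'wrist_force': array([ 0.02614065,  0.16849666, -0.3508321 ]), 'wrist_torque': array([-0.03803197, -0.00977409, -0.03642106]), 'grip_force': 0.0, 'finger_gap': 0.08562380593459513}
```

View pics/side0.png

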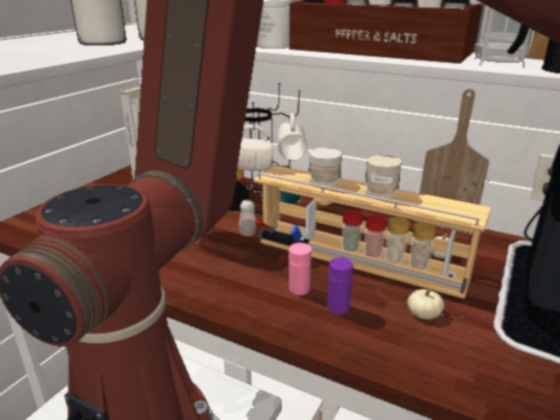

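View pics/top0.png

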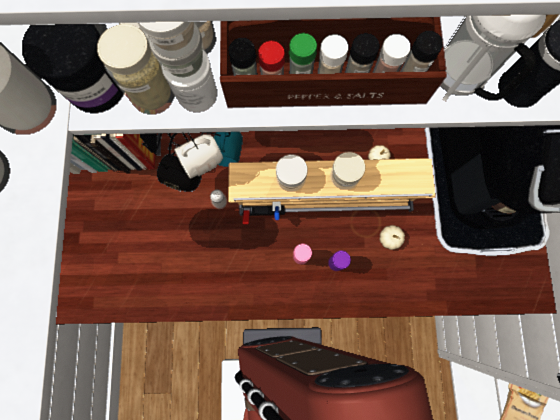

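The side view shows the jars at about (352,230), (375,235), (398,240) and (423,245), with the pusher plate at (311,220) and the blue handle at (297,235). The top view shows the blue handle at (277,212) and the red lever at (246,216). The pink decoy is at (303,253) and the purple one at (340,260), both standing in front of the rack.

Candidates for each part:
- **Handle:** blue at top (277,212). There is no other blue in the rack area.
- **Lever:** red at top (246,216). The red cap at (271,55) is in the crate behind.
- **Jars:** the four inside the rack, not the pink or purple ones.

I'll check this in one crop.

```bash
cat > h.py <<'E'
import numpy as np, cv2
from workcell import bot
from scipy.spatial.transform import Rotation as R
def cam(n):
    c=bot.get_calibration(n); f=210/np.tan(np.radians(c['vfov'])/2)
    return c, f, R.from_rotvec(c['orientation']).as_matrix()
def ray(n,u,v):
    c,f,M=cam(n); d=M@np.array([(u-c['cx'])/f,-(v-c['cy'])/f,-1]); return c['eye'],d/np.linalg.norm(d)
def onplane(n,u,v,z):
    e,d=ray(n,u,v); return e+d*(z-e[2])/d[2]
def tri(us,ut):
    A=np.zeros((3,3));b=np.zeros(3);P=[]
    for n,p in(("side",us),("top",ut)):
        e,d=ray(n,*p); Q=np.eye(3)-np.outer(d,d); A+=Q;b+=Q@e;P.append((e,Q))
    x=np.linalg.solve(A,b); return x,[np.linalg.norm(Q@(x-e)) for e,Q in P]
def proj(n,p):
    c,f,M=cam(n); q=M.T@(np.asarray(p)-c['eye']); return c['cx']-f*q[0]/q[2], c['cy']+f*q[1]/q[2]
def blobs(im,lo,hi,box,mn=6):
    hsv=cv2.cvtColor(im,cv2.COLOR_RGB2HSV); m=cv2.inRange(hsv,lo,hi); k=np.zeros_like(m)
    x0,y0,x1,y1=box; k[y0:y1,x0:x1]=m[y0:y1,x0:x1]
    n,l,s,c=cv2.connectedComponentsWithStats(k)
    return [(s[i].tolist(),c[i].round(1).tolist()) for i in range(1,n) if s[i,4]>=mn]
E
python3 - <<'E'
from h import *
s=bot.get_image("side");t=bot.get_image("top")
a=cv2.resize(s[170:300,230:490],None,fx=3,fy=3,interpolation=cv2.INTER_CUBIC)[:300*2]
b=cv2.resize(t[150:240,180:440],None,fx=3,fy=3,interpolation=cv2.INTER_CUBIC)
cv2.imwrite("pics/cs.png",a[:,:,::-1]);cv2.imwrite("pics/ct.png",b[:,:,::-1])
for n,im,bx in(("side",s,(230,170,490,300)),("top",t,(180,150,440,240))):
    print(n,"blue",blobs(im,(105,120,60),(128,255,255),bx)); 
    print("red",blobs(im,(0,200,110),(5,255,255),bx),blobs(im,(174,180,90),(180,255,255),bx))
E
```

```text
side blue [([292, 225, 9, 17, 99], [295.7, 233.6])]
red [([345, 211, 16, 14, 167], [352.7, 217.0]), ([368, 215, 17, 15, 172], [376.3, 222.1]), ([257, 220, 6, 4, 18], [259.3, 221.7])] []
top blue [([274, 207, 6, 13, 57], [276.4, 213.5])]
red [([243, 211, 6, 13, 46], [245.4, 217.7])] []
```

View pics/cs.png

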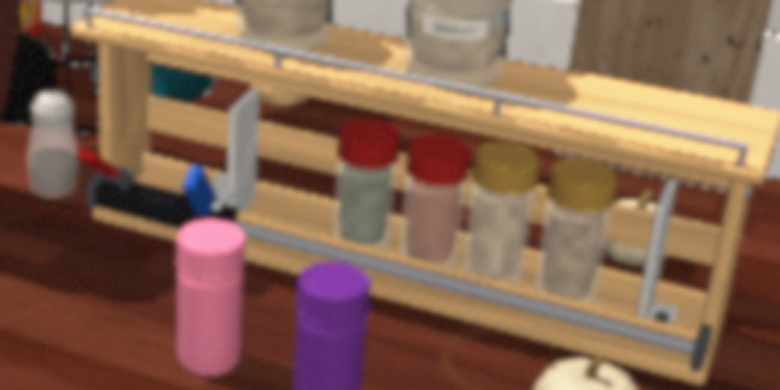

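View pics/ct.png

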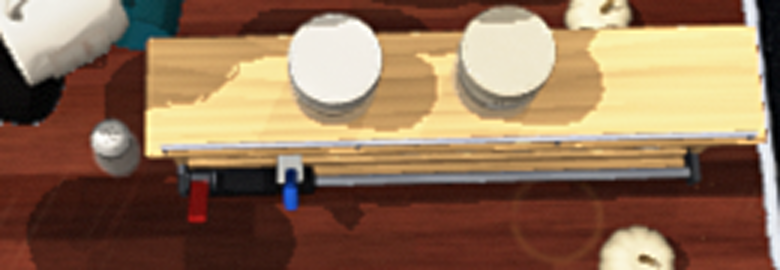

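The crops agree with the choice. The side crop shows the blue handle at (198,190), the red lever tip at (95,160), the plate at (243,150) and four jars, two red caps then two ochre. The free-standing pink (210,295) and purple (332,330) jars are decoys. The top crop shows the handle at (290,190), the lever at (198,200) and the board corners. Next I'll work out the positions.

Run:
```python
from h import *
np.set_printoptions(precision=4,suppress=True)
C=[onplane("top",180+x/3,150+y/3,.173) for x,y in((147,40),(755,27),(768,137),(147,157))]
print("corners BL BR FR FL",*C); print(np.linalg.norm(C[0]-C[1]),np.linalg.norm(C[2]-C[3]),np.linalg.norm(C[0]-C[3]))
print("tri handle mid",tri((295.9,233.6),(276.6,213.5)))
print("lever tip",tri((257.5,220.5),(245.3,223)),onplane("top",245.4,223.5,.092))
fl=tri((230+75/3,170+25/3),(180+147/3,150+157/3)); fr=tri((230+770/3,170+170/3),(180+768/3,150+137/3)); print("front FL,FR tri",fl,fr)
y=(C[2]-C[3])/np.linalg.norm(C[2]-C[3]); print("yaw",np.degrees(np.arctan2(-y[0]*-1,-y[1]) ))
for n,p,z in(("pink",(303,253),.1),("purple",(340.5,260),.1),("gourd",(392,237),.05),("salt",(219,198),.08)): print(n,onplane("top",*p,z))
```

```text
corners BL BR FR FL [0.6321 0.1212 0.173 ] [ 0.6323 -0.3775  0.173 ] [ 0.5392 -0.3787  0.173 ] [0.5336 0.1207 0.173 ]
0.49873272688437464 0.49945210074169594 0.09849061361465693
tri handle mid (array([0.5272, 0.0066, 0.0621]), [np.float64(0.0010017375070929516), np.float64(0.0010017375070928906)])
lever tip (array([0.4978, 0.0887, 0.089 ]), [np.float64(0.00013925946929565727), np.float64(0.00013925946929565407)]) [0.4959 0.0883 0.092 ]
front FL,FR tri (array([0.5352, 0.1184, 0.1725]), [np.float64(0.002787000247550718), np.float64(0.002787000247550614)]) (array([ 0.5398, -0.3805,  0.1728]), [np.float64(0.0016162755069404797), np.float64(0.0016162755069402813)])
yaw 0.6439031809310213
pink [ 0.4157 -0.0574  0.1   ]
purple [ 0.396 -0.151  0.1  ]
gourd [ 0.4585 -0.2988  0.05  ]
salt [0.5682 0.159  0.08  ]
```

Run:
```python
from h import *
np.set_printoptions(precision=4,suppress=True)
s=bot.get_image("side"); S=lambda x,y:(230+x/3,170+y/3)
print("face ctr",onplane("side",*S(243,150),.062), "plate top back/front",onplane("side",*S(258,89),.112),onplane("side",*S(232,97),.112))
def onx(u,v,x): e,d=ray("side",u,v); return e+d*(x-e[0])/d[0]
for p in((367,125),(440,140),(506,150),(583,165)):
  print("captop",onx(*S(*p),.585))
print("face on x=.585",onx(*S(245,150),.585)); print("end plate",onx(*S(670,182),.607),onx(*S(650,310),.562))
hsv=cv2.cvtColor(s,cv2.COLOR_RGB2HSV)
for n,b,tp in(("pink",blobs(s,(160,80,120),(179,255,255),(270,230,330,310)),(303,253)),("purple",blobs(s,(130,100,60),(150,255,255),(310,240,370,330)),(340.5,260))): print(n,b)
print("pinkbase front",onplane("side",300,293.5,0),"top", tri((300,248.5),(303,253)))
print("purple top", tri((340.5,265),(340.5,260)))
# target rotation & grasp
c,sn=np.cos(np.radians(35)),np.sin(np.radians(35))
M=np.array([[c,0,sn],[0,-1,0],[sn,0,-c]]); o=bot.observe()
R0=R.from_rotvec(o['eef_rot']); print("turn/pi",(R.from_matrix(M)*R0.inv()).as_rotvec()/np.pi)
P=np.array([.5216,.0066,.070]); 
for q in(.155,.245): T=P-q*M[:,2]; print("tcp",T,"shift/.4",(T-o['eef_pos'])/.4)
```

```text
face ctr [0.6046 0.0037 0.062 ] plate top back/front [ 0.6169 -0.002   0.112 ] [0.594  0.0098 0.112 ]
captop [ 0.585  -0.1046  0.1188]
captop [ 0.585  -0.1605  0.1199]
captop [ 0.585  -0.2087  0.1237]
captop [ 0.585  -0.2627  0.1254]
face on x=.585 [ 0.585  -0.0068  0.0736]
end plate [ 0.607  -0.3188  0.1159] [ 0.562  -0.3258  0.039 ]
pink [([288, 242, 24, 54, 1098], [299.1, 268.0])]
purple [([328, 257, 25, 58, 1203], [339.4, 284.7])]
pinkbase front [ 0.4052 -0.0661  0.    ] top (array([ 0.416 , -0.058 ,  0.1002]), [np.float64(0.0006571610870961639), np.float64(0.0006571610870961197)])
purple top (array([ 0.3965, -0.1519,  0.101 ]), [np.float64(0.0011441362439190083), np.float64(0.00114413624391896)])
turn/pi [ 0.0225 -0.1935 -0.0728]
tcp [0.4327 0.0066 0.197 ] shift/.4 [ 0.7167  1.5353 -0.5176]
tcp [0.3811 0.0066 0.2707] shift/.4 [ 0.5877  1.5353 -0.3333]
```

Request:
{"name": "play_rows", "arguments": {"series": [[[0.18,0.29,0.5,0,0,0,0],[0.18,0.58,1,0,0.0225,-0.1935,-0.0728],[0.18,0.58,1,0,0.0225,-0.1935,-0.0728],[0.18,0.58,1,0,0.0225,-0.1935,-0.0728],[0.18,0.58,1,0,0.0225,-0.1935,-0.0728],[0.18,0.58,1,0,0.0225,-0.1935,-0.0728],[0.18,0.58,1,0,0.0225,-0.1935,-0.0728],[0.18,0.58,1,0,0.0225,-0.1935,-0.0728]]], "grip_force": 40}}

```text
time_s: 1.25
eef_pos: [0.3786, -0.2047, 0.4046]
eef_rot: [-2.996, -0.005, -0.945]
wrist_force: [-0.2, -0.8, -0.3]
finger_gap: 0.0506
grip_force: 0.0
```

Request:
{"name": "play_rows", "arguments": {"series": [[[0.18,0.008,0.536,0,0,0,0],[0.18,0.008,0.536,0,0,0,0],[0.18,0.008,0.536,0,0,0,0],[0.18,0.008,0.536,-0.335,0,0,0],[0.18,0.008,0.536,-0.335,0,0,0],[0.18,0.008,0.536,-0.335,0,0,0],[0.18,0.008,0.536,-0.335,0,0,0],[0.18,0.008,0.536,-0.335,0,0,0]]]}}

```text
time_s: 2.25
eef_pos: [0.3832, 0.0057, 0.2738]
eef_rot: [2.991, -0.002, 0.953]
wrist_force: [0.0, 0.0, -0.4]
finger_gap: 0.05
grip_force: 0.0
```

Run:
```python
from h import *
np.set_printoptions(precision=4,suppress=True)
o=bot.observe(); M=R.from_rotvec(o['eef_rot']).as_matrix(); print(o['eef_pos'],M[:,2],M[:,1],o['eef_pos']+.155*M[:,2],o['joint_pos'])
s=bot.get_image("side");t=bot.get_image("top")
print(blobs(s,(105,120,60),(128,255,255),(230,170,490,300)),blobs(t,(105,120,60),(128,255,255),(180,150,440,240)))
a=cv2.resize(s[150:290,210:410],(800,560));cv2.imwrite("pics/s1.png",a[:,:,::-1])
```

```text
[0.3832 0.0057 0.2738] [ 0.5785 -0.0032 -0.8157] [-0.0021 -1.      0.0025] [0.4728 0.0052 0.1474] [-0.2097 -0.3204  2.4438  0.2874  0.4267  1.1364]
[([292, 225, 9, 17, 103], [295.7, 233.8])] [([274, 207, 6, 13, 57], [276.4, 213.5])]
```

View pics/s1.png

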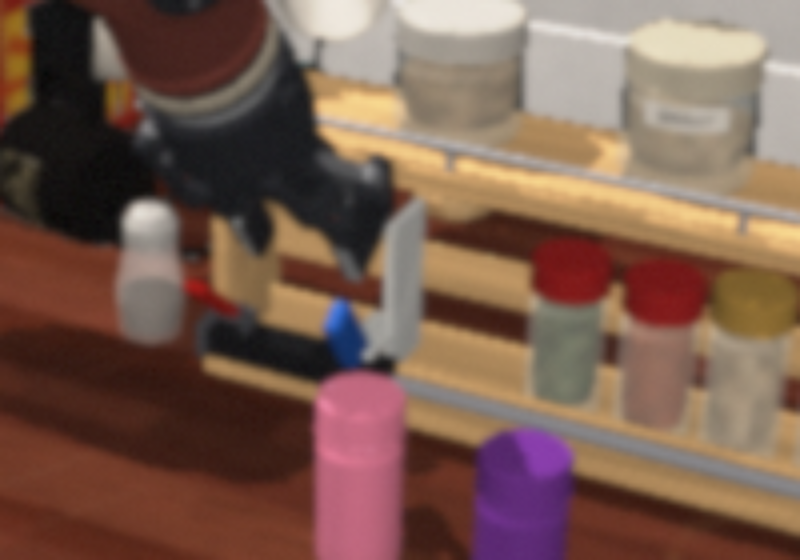

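The open fingers at (255,240) and (355,265) straddle the blue handle at (345,330), so the approach is clear. I'll go down along the tool axis.

Request:
{"name": "play_rows", "arguments": {"series": [[[0.18,0.065,0.003,-0.092,0,0,0],[0.18,0.1,0.003,-0.143,0,0,0],[0.18,0.129,0.003,-0.184,0,0,0],[0.18,0.129,0.003,-0.184,0,0,0],[0.18,0.129,0.003,-0.184,0,0,0]]]}}

```text
time_s: 2.98
eef_pos: [0.4334, 0.0076, 0.1983]
eef_rot: [2.994, -0.001, 0.947]
wrist_force: [0.4, -0.6, -0.5]
finger_gap: 0.0507
grip_force: 0.0
```

Run:
```python
from h import *
np.set_printoptions(precision=4,suppress=True)
o=bot.observe(); M=R.from_rotvec(o['eef_rot']).as_matrix(); print(o['eef_pos'],o['eef_pos']+.155*M[:,2],o['joint_pos'],o['wrist_force'])
s=bot.get_image("side")
a=cv2.resize(s[170:270,240:360],(720,600));cv2.imwrite("pics/s2.png",a[:,:,::-1])
```

```text
[0.4334 0.0076 0.1983] [0.5226 0.0073 0.0715] [-0.175   0.0158  2.3562  0.5452  0.1909  0.89  ] [ 0.4022 -0.6187 -0.4966]
```

View pics/s2.png

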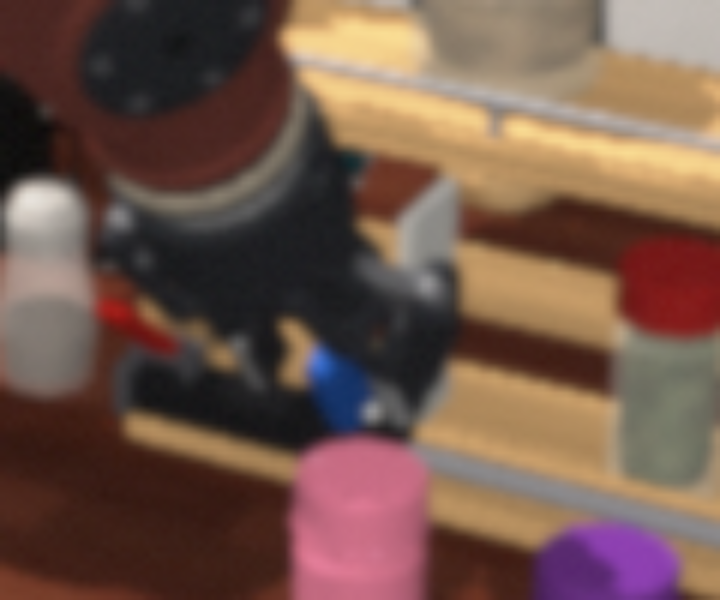

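The blue handle at (335,385) lies between the fingers, and the plate and jars are free. Closing now.

Request:
{"name": "play_rows", "arguments": {"series": [[[-0.5,0,0,0,0,0,0],[-1,0,0,0,0,0,0],[-1,0,0,0,0,0,0],[-1,0,0,0,0,0,0]]], "grip_force": 40}}

```text
time_s: 3.52
eef_pos: [0.4328, 0.0079, 0.1978]
eef_rot: [2.994, 0.0, 0.946]
wrist_force: [-5.4, -0.8, 6.7]
finger_gap: 0.0113
grip_force: 41.2
```

Request:
{"name": "play_rows", "arguments": {"series": [[[-1,0,-0.015,0,0,0,0],[-1,0,-0.03,0,0,0,0],[-1,0,-0.05,0,0,0,0],[-1,0,-0.07,0,0,0,0],[-1,0,-0.09,0,0,0,0],[-1,0.001,-0.11,0,0,0,0],[-1,0.001,-0.13,0,0,0,0],[-1,0.001,-0.15,0,0,0,0]]]}}

```text
time_s: 4.53
eef_pos: [0.433, -0.052, 0.1978]
eef_rot: [2.996, 0.001, 0.945]
wrist_force: [-8.2, 2.1, 9.6]
finger_gap: 0.0114
grip_force: 41.7
```

Request:
{"name": "play_rows", "arguments": {"series": [[[-1,0,-0.01,0,0,0,0],[-1,0,-0.02,0,0,0,0],[-1,0,-0.03,0,0,0,0],[-1,0,-0.04,0,0,0,0],[-1,0,-0.05,0,0,0,0],[-1,0,-0.06,0,0,0,0],[-1,0.001,-0.07,0,0,0,0],[-1,0.001,-0.08,0,0,0,0]]]}}

```text
time_s: 5.52
eef_pos: [0.4331, -0.0837, 0.1978]
eef_rot: [-2.996, -0.002, -0.945]
wrist_force: [-13.6, 3.3, 14.7]
finger_gap: 0.0119
grip_force: 42.6
```

Run:
```python
from h import *
o=bot.observe();print(o['joint_pos'],o['wrist_force'],o['eef_pos'])
s=bot.get_image("side")
a=cv2.resize(s[170:300,290:490],(800,520));cv2.imwrite("pics/s3.png",a[:,:,::-1])
```

```text
[-0.42150855  0.03756329  2.33487793  0.882305    0.30971203  0.3595542 ] [-13.55599556   3.26831338  14.73816245] [ 0.43312616 -0.08367694  0.19779439]
```

View pics/s3.png

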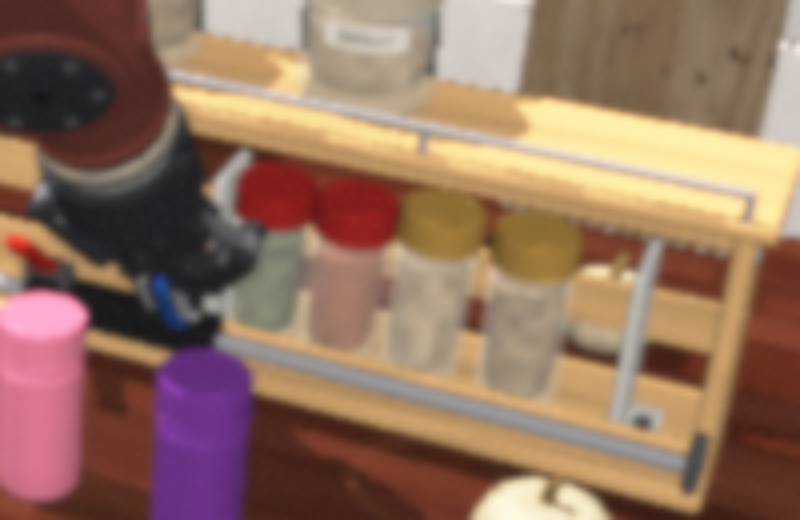

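The plate at (232,180) now touches the first red-capped jar at (275,200). All the jars stand, and the last ochre cap at (538,240) still has about 30 mm to go to the end plate at (640,330). The force along the tool axis is creeping up, so I'll ease out 1 mm while pushing on slowly.

Request:
{"name": "play_rows", "arguments": {"series": [[[-1,-0.0015,0,0.002,0,0,0],[-1,-0.0015,-0.007,0.002,0,0,0],[-1,-0.0015,-0.014,0.002,0,0,0],[-1,-0.0015,-0.021,0.002,0,0,0],[-1,-0.0015,-0.028,0.002,0,0,0],[-1,-0.0015,-0.035,0.002,0,0,0],[-1,-0.0015,-0.042,0.002,0,0,0],[-1,-0.0015,-0.048,0.002,0,0,0]]]}}

```text
time_s: 6.58
eef_pos: [0.4331, -0.1034, 0.1979]
eef_rot: [2.996, -0.0, 0.944]
wrist_force: [5.1, 2.6, -3.1]
finger_gap: 0.011
grip_force: 41.8
```

Request:
{"name": "play_rows", "arguments": {"series": [[[-1,0,-0.005,0,0,0,0],[-1,0,-0.01,0,0,0,0],[-1,0,-0.015,0,0,0,0],[-1,0,-0.02,0,0,0,0]]]}}

```text
time_s: 7.08
eef_pos: [0.4332, -0.1114, 0.1979]
eef_rot: [2.996, -0.0, 0.944]
wrist_force: [4.5, 3.5, -2.7]
finger_gap: 0.0111
grip_force: 41.8
```

Run:
```python
from h import *
s=bot.get_image("side")
print(blobs(s,(18,120,60),(27,255,220),(330,200,470,250),40),blobs(s,(0,200,90),(5,255,255),(330,200,470,250),40))
a=cv2.resize(s[200:290,370:490],(800,600),interpolation=cv2.INTER_CUBIC);cv2.imwrite("pics/s4.png",a[:,:,::-1])
```

```text
[([403, 220, 44, 23, 641], [424.7, 230.9])] [([363, 215, 18, 14, 101], [371.0, 221.6]), ([382, 219, 19, 13, 91], [391.4, 225.3])]
```

View pics/s4.png

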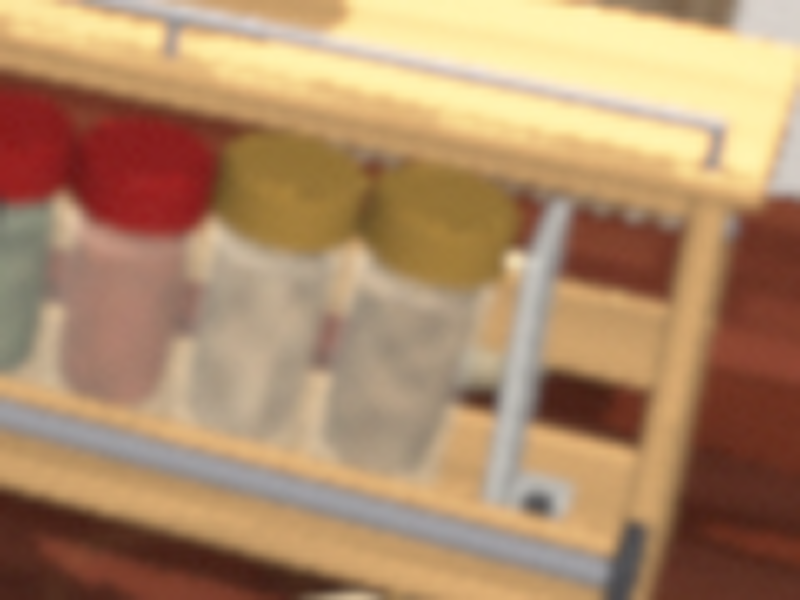

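The row is closed up, with about 145 px per jar pitch. The last cap's right edge is at (515,210) and the end plate at about (535,220), so roughly 8 to 12 mm remain. I'll advance 5 mm and then creep.

Request:
{"name": "play_rows", "arguments": {"series": [[[-1,0,-0.003,0,0,0,0],[-1,0,-0.006,0,0,0,0],[-1,0,-0.009,0,0,0,0],[-1,0,-0.012,0,0,0,0]]]}}

```text
time_s: 7.62
eef_pos: [0.4332, -0.1161, 0.1979]
eef_rot: [2.996, -0.0, 0.944]
wrist_force: [5.5, 3.0, -3.6]
finger_gap: 0.0112
grip_force: 41.8
```

Request:
{"name": "play_rows", "arguments": {"series": [[[-1,0,-0.002,0,0,0,0],[-1,0,-0.004,0,0,0,0]]]}}

```text
time_s: 7.88
eef_pos: [0.4332, -0.1173, 0.1979]
eef_rot: [-2.995, -0.001, -0.944]
wrist_force: [5.9, 6.6, -2.3]
finger_gap: 0.0114
grip_force: 41.8
```

Request:
{"name": "play_rows", "arguments": {"series": [[[-1,0,-0.002,0,0,0,0],[-1,0,-0.003,0,0,0,0]]]}}

```text
time_s: 8.12
eef_pos: [0.4332, -0.1179, 0.1979]
eef_rot: [-2.993, -0.002, -0.943]
wrist_force: [6.7, 8.9, -0.7]
finger_gap: 0.0115
grip_force: 41.9
```

Request:
{"name": "play_rows", "arguments": {"series": [[[-1,0,-0.002,0,0,0,0],[-1,0,-0.003,0,0,0,0],[-1,0,-0.003,0,0,0,0],[-1,0,-0.003,0,0,0,0]]]}}

```text
time_s: 8.62
eef_pos: [0.4332, -0.1184, 0.198]
eef_rot: [-2.992, -0.004, -0.942]
wrist_force: [6.1, 11.5, -0.8]
finger_gap: 0.0112
grip_force: 41.9
```

Request:
{"name": "play_rows", "arguments": {"series": [[[-1,0,-0.002,0,0,0,0],[-1,0,-0.003,0,0,0,0],[-1,0,-0.003,0,0,0,0],[-1,0,-0.003,0,0,0,0],[-1,0,-0.003,0,0,0,0]]]}}

```text
time_s: 9.25
eef_pos: [0.4332, -0.119, 0.198]
eef_rot: [-2.99, -0.005, -0.941]
wrist_force: [7.2, 13.9, 1.5]
finger_gap: 0.0113
grip_force: 42.0
```

The row is tight at about 12 N. Contact began near TCP y = -0.1172, so I'll back off to about -0.107.

Request:
{"name": "play_rows", "arguments": {"series": [[[-1,0,0.006,0,0,0,0],[-1,0,0.013,0,0,0,0],[-1,0,0.02,0,0,0,0],[-1,0,0.028,0,0,0,0],[-1,0,0.036,0,0,0,0],[-1,0,0.037,0,0,0,0],[-1,0,0.037,0,0,0,0]]]}}

```text
time_s: 10.12
eef_pos: [0.4331, -0.1069, 0.1979]
eef_rot: [2.994, -0.001, 0.944]
wrist_force: [6.1, -1.1, -4.7]
finger_gap: 0.0113
grip_force: 41.5
```

Run:
```python
from h import *
o=bot.observe(); print(o['eef_pos'],o['wrist_force'],o['joint_pos'])
s=bot.get_image("side"); t=bot.get_image("top")
a=cv2.resize(s[190:280,300:480],(800,400),interpolation=cv2.INTER_CUBIC);cv2.imwrite("pics/s5.png",a[:,:,::-1])
print(blobs(t,(0,180,90),(6,255,255),(230,195,340,240)))
```

```text
[ 0.43313019 -0.10685821  0.19794681] [ 6.11299473 -1.09886919 -4.72686579] [-0.47786065  0.04958866  2.32166757  0.90833919  0.33823031  0.29010603]
[([269, 210, 30, 18, 202], [285.2, 219.7]), ([280, 232, 11, 8, 24], [284.0, 236.8]), ([299, 232, 4, 5, 6], [300.2, 234.3]), ([302, 233, 7, 7, 13], [305.8, 235.8]), ([276, 235, 4, 5, 8], [277.5, 237.8])]
```

View pics/s5.png

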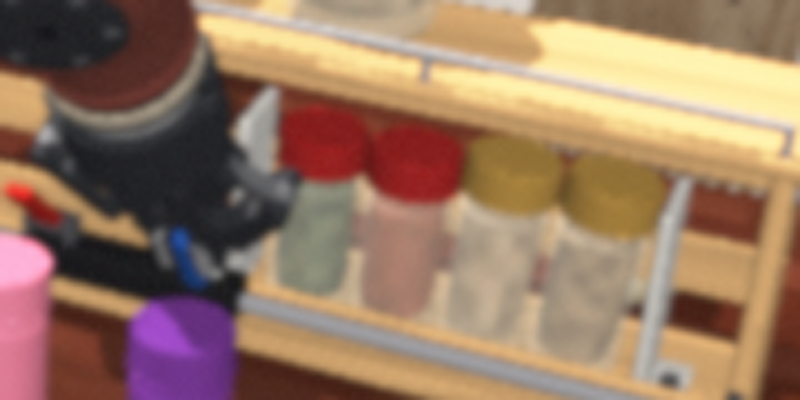

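The plate at (262,120) has come clear of the first red cap at (325,140), about 10 mm away. All four jars are upright and the decoys haven't moved. Next I'll release and retreat along the tool axis.

Request:
{"name": "play_rows", "arguments": {"series": [[[-0.3,0,0,0,0,0,0],[0.1,0,0,0,0,0,0],[0.1,0,0,0,0,0,0],[0.1,-0.02,0,0.029,0,0,0],[0.1,-0.07,0,0.1,0,0,0],[0.1,-0.143,0,0.205,0,0,0],[0.1,-0.143,0,0.205,0,0,0]]]}}

```text
time_s: 11.1
eef_pos: [0.3761, -0.1073, 0.2846]
eef_rot: [2.984, 0.001, 0.957]
wrist_force: [1.1, -0.8, -0.6]
finger_gap: 0.047
grip_force: 0.0
```

Run:
```python
from h import *
np.set_printoptions(precision=4,suppress=True)
o=bot.observe(); M=R.from_rotvec(o['eef_rot']).as_matrix(); print(o['eef_pos'],M[:,2],o['joint_pos'],o['wrist_force'])
s=bot.get_image("side"); t=bot.get_image("top")
print("blue",blobs(s,(105,120,60),(128,255,255),(300,170,490,300)),blobs(t,(105,120,60),(128,255,255),(180,150,440,240)))
print("red",blobs(s,(0,200,90),(5,255,255),(280,190,360,270)),blobs(t,(0,180,90),(6,255,255),(250,195,340,225)))
```

```text
[ 0.3761 -0.1073  0.2846] [ 0.5815 -0.0074 -0.8135] [-0.5625 -0.3109  2.4138  0.5945  0.5734  0.5784] [ 1.1424 -0.8003 -0.5621]
blue [([339, 237, 9, 18, 108], [342.9, 246.2])] [([317, 206, 6, 13, 59], [319.6, 212.4])]
red [([303, 233, 9, 6, 18], [306.7, 235.2])] [([269, 210, 35, 15, 182], [286.9, 218.5]), ([309, 218, 25, 7, 81], [321.1, 221.3])]
```

Run:
```python
from h import *
np.set_printoptions(precision=4,suppress=True)
print(tri((342.9,246.2),(319.6,212.4)))
for p in ((303,233.5),(306.7,235.2)):
  e,d=ray("side",*p); print([(e+d*(y-e[1])/d[1]) for y in(-.026,)])
T=np.array([.497,-.0255,.12])-.173*np.array([.2588,0,-.9659]); print(T,(T-[.376,-.107,.280])/.4)
```

```text
(array([ 0.5277, -0.108 ,  0.0609]), [np.float64(0.0005077340061901813), np.float64(0.0005077340061901852)])
[array([ 0.498 , -0.026 ,  0.0855])]
[array([ 0.5176, -0.026 ,  0.0715])]
[ 0.4522 -0.0255  0.2871] [0.1906 0.2037 0.0178]
```

The handle is still at y = -0.108 and the lever is raised, with its tip at about (0.497, -0.026, 0.09). I'll shut the fingers and place them above the lever, leaning about 15 degrees.

Request:
{"name": "play_rows", "arguments": {"series": [[[-1,0,0.1,0.05,0,0.05,0],[-1,0.05,0.204,0.05,0,0.111,0],[-1,0.1,0.204,0.05,0,0.111,0],[-1,0.19,0.204,0.05,0,0.111,0],[-1,0.19,0.204,0.018,0,0.111,0],[-1,0.19,0.204,0.018,0,0.111,0],[-1,0.19,0.204,0.018,0,0.111,0],[-1,0.19,0.204,0.018,0,0.111,0]]]}}

```text
time_s: 12.2
eef_pos: [0.4513, -0.0251, 0.2869]
eef_rot: [3.114, -0.001, 0.409]
wrist_force: [-0.3, 0.2, 0.1]
finger_gap: -0.0001
grip_force: 0.0
```

Run:
```python
from h import *
np.set_printoptions(precision=4,suppress=True)
o=bot.observe(); M=R.from_rotvec(o['eef_rot']).as_matrix(); print(o['eef_pos'],M[:,2],"tip",o['eef_pos']+.173*M[:,2],o['joint_pos'],o['wrist_force'],o['finger_gap'])
```

```text
[ 0.4513 -0.0251  0.2869] [ 0.2586 -0.0013 -0.966 ] tip [ 0.496  -0.0253  0.1198] [-0.2278 -0.0856  2.1837  0.0805  0.7898  1.2943] [-0.326   0.1944  0.0817] -0.00013789900041877407
```

Request:
{"name": "play_rows", "arguments": {"series": [[[-1,0,0,-0.03,0,0,0],[-1,0,0,-0.055,0,0,0],[-1,0,0,-0.07,0,0,0],[-1,0,0,-0.082,0,0,0],[-1,0,0,-0.094,0,0,0],[-1,0,0,-0.106,0,0,0]]]}}

```text
time_s: 12.95
eef_pos: [0.4492, -0.0244, 0.2431]
eef_rot: [-3.116, -0.001, -0.394]
wrist_force: [-7.8, 1.5, 6.8]
finger_gap: -0.0004
grip_force: 4.2
```

Run:
```python
from h import *
np.set_printoptions(precision=4,suppress=True)
o=bot.observe(); M=R.from_rotvec(o['eef_rot']).as_matrix(); print("tip",o['eef_pos']+.173*M[:,2],o['wrist_force'],o['wrist_torque'])
s=bot.get_image("side"); t=bot.get_image("top")
b=blobs(s,(0,180,80),(6,255,255),(285,215,325,250));print("red",b,blobs(t,(0,180,80),(6,255,255),(270,195,310,232)),blobs(t,(105,120,60),(128,255,255),(180,150,440,240)))
for st,c in b:
  e,d=ray("side",st[0]+.5,c[1]);print(e+d*(-.026-e[1])/d[1])
```

```text
tip [ 0.4923 -0.0243  0.0755] [-7.8195  1.4913  6.8088] [0.0793 1.2786 0.0111]
red [([305, 238, 7, 5, 25], [308.2, 239.7])] [([286, 210, 6, 4, 21], [288.6, 211.7])] [([317, 206, 6, 13, 62], [319.4, 212.5])]
[ 0.5119 -0.026   0.0629]
```

Request:
{"name": "play_rows", "arguments": {"series": [[[-1,0,0,-0.008,0,0,0],[-1,0,0,-0.016,0,0,0],[-1,0,0,-0.024,0,0,0]]]}}

```text
time_s: 13.42
eef_pos: [0.4522, -0.025, 0.2352]
eef_rot: [3.113, -0.0, 0.412]
wrist_force: [-1.3, 0.1, 2.4]
finger_gap: 0.0004
grip_force: 1.2
```

Request:
{"name": "play_rows", "arguments": {"series": [[[-1,0,0,-0.006,0,0,0],[-1,0,0,-0.012,0,0,0],[-1,0,0,-0.018,0,0,0]]]}}

```text
time_s: 13.8
eef_pos: [0.4518, -0.025, 0.2277]
eef_rot: [3.113, 0.0, 0.41]
wrist_force: [-1.3, -0.4, 2.4]
finger_gap: -0.0001
grip_force: 1.2
```

Request:
{"name": "play_rows", "arguments": {"series": [[[-1,0,0,-0.004,0,0,0],[-1,0,0,-0.006,0,0,0]]]}}

```text
time_s: 14.05
eef_pos: [0.4517, -0.0249, 0.2253]
eef_rot: [3.114, -0.0, 0.409]
wrist_force: [-1.8, -0.6, 2.6]
finger_gap: -0.0
grip_force: 1.2
```

Request:
{"name": "play_rows", "arguments": {"series": [[[-1,0,0,-0.004,0,0,0],[-1,0,0,-0.006,0,0,0],[-1,0,0,-0.006,0,0,0]]]}}

```text
time_s: 14.42
eef_pos: [0.4519, -0.0249, 0.2237]
eef_rot: [3.114, 0.0, 0.409]
wrist_force: [-5.5, -0.9, 8.9]
finger_gap: -0.0002
grip_force: 4.4
```

Request:
{"name": "play_rows", "arguments": {"series": [[[-1,0,0,-0.003,0,0,0],[-1,0,0,-0.005,0,0,0],[-1,0,0,-0.005,0,0,0]]]}}

```text
time_s: 14.8
eef_pos: [0.4521, -0.025, 0.2228]
eef_rot: [3.114, 0.001, 0.409]
wrist_force: [-11.2, -0.2, 18.5]
finger_gap: 0.0
grip_force: 9.6
```

The lever is hard on its stop at 18 N. I'll lift away.

Request:
{"name": "play_rows", "arguments": {"series": [[[-1,0,0,0.02,0,0,0],[-1,0,0,0.1,0,0,0],[-1,-0.05,0,0.25,0,0,0],[-1,-0.1,0,0.4,0,0,0],[-1,-0.1,-0.15,0.4,0,0,0],[-1,-0.1,-0.3,0.4,0,0,0],[-1,-0.1,-0.3,0.4,0,0,0],[-1,-0.1,-0.3,0.4,0,0,0]]]}}

```text
time_s: 15.8
eef_pos: [0.4117, -0.1449, 0.3806]
eef_rot: [3.115, -0.002, 0.409]
wrist_force: [-0.2, 0.5, -0.4]
finger_gap: 0.0002
grip_force: 0.0
```

Run:
```python
from h import *
np.set_printoptions(precision=4,suppress=True)
s=bot.get_image("side"); t=bot.get_image("top")
print(bot.observe()['wrist_force'])
bs=blobs(s,(0,180,80),(6,255,255),(285,215,330,262));bt=blobs(t,(0,180,80),(6,255,255),(270,195,310,232));print(bs,bt)
print("blue",blobs(s,(105,120,60),(128,255,255),(300,170,490,300)),blobs(t,(105,120,60),(128,255,255),(180,150,440,240)))
print("caps",blobs(s,(0,200,90),(5,255,255),(330,200,470,250),40),blobs(s,(18,120,60),(27,255,220),(330,200,470,250),40))
for h in(0,.8):
  a=np.radians(43)+h; p=[.536-.058*np.sin(a),-.026,.05+.058*np.cos(a)]; print(h,p,proj("side",p),proj("top",p))
```

```text
[0.1323 1.805  0.1987]
[([305, 239, 8, 5, 28], [308.5, 241.0])] [([270, 211, 25, 21, 230], [284.8, 220.9]), ([294, 218, 5, 11, 24], [295.6, 222.8]), ([305, 218, 5, 14, 35], [307.1, 223.8])]
blue [([339, 237, 8, 18, 106], [342.5, 246.0])] [([317, 205, 6, 14, 65], [319.3, 212.2])]
caps [([364, 215, 20, 14, 167], [373.0, 222.0]), ([384, 219, 19, 15, 136], [393.6, 225.5])] [([405, 221, 44, 23, 642], [426.9, 231.5])]
0 [np.float64(0.4964440951163751), -0.026, np.float64(0.0924185146939119)] (np.float64(302.75084122008445), np.float64(231.03360525940178)) (np.float64(289.6515810914299), np.float64(222.3101807576283))
0.8 [np.float64(0.47801195579069167), -0.026, np.float64(0.051177594488479215)] (np.float64(298.64826541332286), np.float64(251.2768137506746)) (np.float64(289.51059195255635), np.float64(231.90158995702112))
```

Run:
```python
from h import *
s=bot.get_image("side"); t=bot.get_image("top")
a=cv2.resize(s[190:280,290:470],(600,300),interpolation=cv2.INTER_CUBIC);b=cv2.resize(t[190:250,250:370],(600,300),interpolation=cv2.INTER_CUBIC)
cv2.imwrite("pics/f.png",np.vstack([a,b])[:,:,::-1])
```

```text
(no output)
```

View pics/f.png

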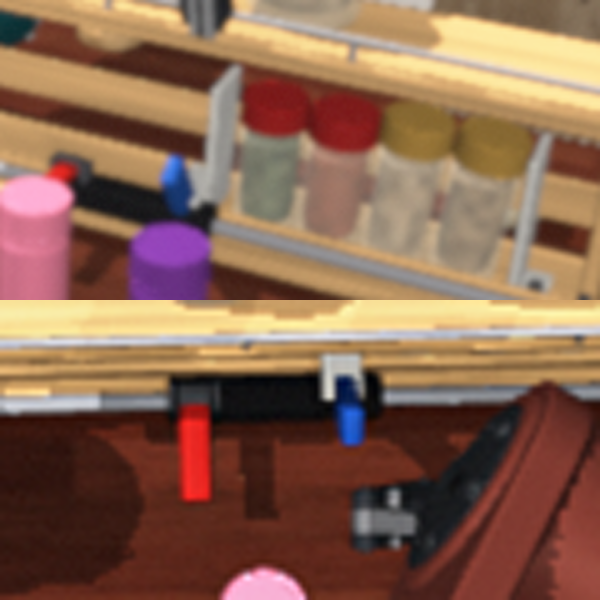

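The lever lies flat in the top view, from (195,405) to (195,500). The fingertip stopped at 53 mm height, which matches the lever's level stop. The plate stands clear of the four upright jars and the arm is free, so I'm handing in.

```bash
python3 -c "
from workcell import bot
print(bot.hand_in())"
```

```text
the job is handed in; nothing more can be done
None
```

I handed the job in, but the call returned no verdict: the row was pressed tight at about 12 N, the pusher eased back about 10 mm, and the lever pressed to its stop; at the last look the jars were upright and the arm was clear.

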